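# Start the extractor and the bench polisher

## Task

Get the bench polisher running slowly with the dust extraction already on: press the round start key on the extractor's remote where it lies, then push the polisher's speed rocker (the left one, crosswise) down on its left half for slow, and only then push its power rocker (the right one) down on its far half for on. Push each rocker until it snaps fully over. Only press, with the fingertips: do not lift or shift the remote, do not press its square stop key, and leave the other things on the bench undisturbed.

Things in the scene. Friction and masses are not known exactly. Their poses are not given: they have to be found in the camera images.
- polisher: Grey bench polisher, screwed down. Origin: centre of its 280 x 190 mm base, on the bench top; x to its back, y to its left as seen by a worker in front of it (robot side). Base: x -150 to +130 mm, y -95 to +95 mm. Motor 175 mm high, its front at x = 20 mm; spindles reach y = +/-195 mm at x = 75 mm. On the right one a buff in a hood: x 0 to 152, y -116 to -178 mm, 200 mm high.
- panel_mid (a point): Middle of the sloping control panel's surface, 90 mm in front of the polisher's origin, 55 mm above the bench. The panel is 124 mm deep and 190 mm wide and rises towards the back by 0.15 rad. Site axes: x up the slope to the back, y left, z out of the panel. It carries two black rockers.
- speed (a joint): Speed rocker, left on the panel, crosswise (long along y): 44 x 26 mm, V-shaped face: one half lies parallel to the panel, the other stands up at 0.42 rad, its end 9 mm higher. 0 rad: right half down (fast), left raised; 0.42 rad: left half fully down (slow). About 4 N on the raised end turns it; it snaps over past 0.21 rad and stays.
- speed_left (a point): Point on the face of the speed rocker's left half, 18 mm from the rocker's middle, 4 mm from its end. Moves with the rocker; at the start 7 mm higher than when that half is down. A fingertip up to 36 mm wide may be centred here. A half that is down lies 8 mm above the panel; the bezel round the rocker stands 3 mm above the panel.
- power (a joint): Power rocker, right on the panel, lengthwise (long from the worker to the back). Same size, shape, force and snap as the speed rocker. 0 rad: near half down (off), far half raised; 0.42 rad: far half fully down (on). Its middle is 95 mm to the right of the speed rocker's.
- power_far (a point): Point on the face of the power rocker's far half (towards the motor), 18 mm from the rocker's middle, 4 mm from its end. Moves with the rocker; at the start 7 mm higher than when that half is down.
- remote: Radio remote of the dust extractor: flat grey box 130 x 68 x 27 mm with a metal face and black keys, about 0.3 kg, loose on rubber feet, on either side in front of the polisher, turned any way. Origin: centre of its underside; x along its length. Round start key 32 mm from the middle towards +x (the end with a wire loop), square stop key 32 mm towards -x.
- start (a joint): Travel of the remote's round start key, 28 mm across, standing 9 mm above the remote's top. 0: up, 0.005 m: fully down. Spring key: 1.2 N to start, 4 N fully down; comes back up by itself.
- start_top (a point): Centre of the top of the round start key, 36 mm above the bench when up.
- stop (a joint): Travel of the remote's square stop key, 26 x 26 mm, also 9 mm high; same action as the start key.
- stop_top (a point): Centre of the top of the square stop key, 64 mm from the start key's centre.
- block: Steel bench block, 90 x 65 x 22 mm, lying flat. Bystander, loose. Origin: centre of its underside.
- pot: Round metal pot with lid, 72 mm across, 59 mm tall. Bystander, loose. Origin: centre of its underside.
- burs: Wooden block 80 x 60 x 30 mm with burs standing in it, 70 mm tall overall. Bystander, loose. Origin: centre of its underside.
- pliers: Small pliers lying flat, about 130 mm long, 60 mm wide, 12 mm high. Bystander, loose. Origin: centre of its underside.
- tweezers: Steel cross-lock tweezers lying flat, 165 mm long, 8 mm high. Bystander, loose. Origin: centre of its underside.
- compound_bar: Brown bar of polishing compound, 110 x 45 x 32 mm. Bystander, loose. Origin: centre of its underside.
- felt_wheel: Spare felt wheel lying flat, 80 mm across, 18 mm thick. Bystander, loose. Origin: centre of its underside.
- bangle: Brass bangle lying flat, 68 mm across, 5 mm high. Bystander, loose. Origin: centre of its underside.
Mind the look-alikes: they are no part of the job. There is more than one size of the remote; the one meant has the size given above.

How it is judged:
On the way, in this order (a step that is already met when the one before it is completed fails the run):
1. the round start key is pressed down, both rockers still as they were (value of joint start above 0.0035 m and value of joint each of speed, power below 0.1 rad), for 0.05 s.
2. the speed rocker is over on slow, the power still off (value of joint speed above 0.35 rad and value of joint power below 0.1 rad), for 0.2 s.
3. the power rocker is over on on (value of joint each of power, speed above 0.35 rad), for 0.2 s.
At the end, for the whole second after the job is handed in: Both rockers have snapped fully over (speed: left half down, power: far half down, each above 0.35 of 0.42 rad); both keys of the remote are up again (within 1.5 mm); the remote lies at rest on the bench within 30 mm of where it was; no bystander has been lifted or moved by more than 30 mm (all of step 3 and value of joint each of start, stop below 0.0015 m and linear speed of remote below 0.02 m/s and height (world z) of remote below 0.006 m and distance of remote from where it was at the start of the episode below 0.03 m); the robot touches nothing.
It fails at once if the stop key was pressed (value of joint stop above 0.002 m).
It fails at once if the remote was lifted or tipped (height (world z) of remote above 0.012 m or angle between remote's own z axis and vertical above 0.2 rad).
It fails at once if the remote was shifted by more than 30 mm (distance of remote from where it was at the start of the episode above 0.03 m).
It fails at once if the polisher was switched on before its speed was set to slow (value of joint power above 0.25 rad and value of joint speed below 0.2 rad).
It fails at once if another thing on the bench was lifted or moved by more than 30 mm (distance of any of block, pot, burs, pliers, tweezers, compound_bar, felt_wheel, bangle from where it was at the start of the episode above 0.03 m).
It also fails if it takes over 45 s, if anything falls off the work surface, if the arm or the gripper's body presses on something with over 40 N, if the wrist force passes 120 N, or if a joint passes its speed limit or range.

## Robot

A 7-joint arm with a two-finger parallel gripper is mounted at the origin on the work surface. World frame = base frame: x ahead of the robot, y to its left, z up, the work surface at z = 0. Lengths are in m, angles in rad, forces in N, time in s.
With the tool pointing down it reaches from about 0.4 to 0.875 m from the base axis. Payload 4.4 kg.
Tool frame: the origin (TCP) lies midway between the tips of the shut fingers; the grasp point (between the pads) lies 19 mm behind it; z points along the fingers, y is the line along which they close (so a half turn about z gives the same grasp; the last joint's range is limited). The gripper opens to 85 mm and grips with 20 to 120 N. Pads are 22 mm wide; open, the fingers measure 114 mm over their backs; the gripper's body (76 mm by 85 mm) begins 54 mm behind the grasp point. The pads swing forward as they close: fully open they stand 13 mm farther back than shut.
Start: joints at [1.174, 0.628, 0.038, 1.517, -0.027, 0.996, -0.02], TCP at [0.211, -0.615, 0.231] pointing down, gripper open.
Joint ranges: [-3.06, 3.06], [-0.37, 2.12], [-1.25, 1.32], [0.18, 2.47], [-1.1, 4.24], [0.23, 1.98], [-2.94, 2.94]. Speed limits (rad/s): [2.57, 2.57, 3.14, 3.14, 3.14, 3.14, 3.14].

## Interface

Orientations are given as a unit quaternion [w, x, y, z].
In Python, from rig import r gives the robot as it stands.
- The arm moves only by the tool step_arm, never from a script. Its argument "rows" is a list of rows, each an object of numbers: "tx", "ty", "tz": the shift along the tool's x, y, z in m; "ax", "ay", "az": the turn, a rotation vector about the tool's x, y, z in degrees; "grip": the closure in counts, from 0 (fully open) to 255 (shut). In form: [{"tx": .., "ty": .., "tz": .., "ax": .., "ay": .., "az": .., "grip": ..}, ...]. A call has 1 to 5 rows; each row shifts and turns the commanded pose from where the row before left it, along the tool's axes as they then stand; what a row does not reach is not made up. A row lasts 1/10 s, in which the tool goes at most 50 mm and 8.59 degrees, less where a joint would pass 70% of its speed; a pose out of reach is approached as far as the arm can. A call with a gripper value outside its range is refused whole. The fingers move at their own pace and stop on an object; the grip force is fixed at half the most. Time passes only in rows, so rows that do not move let the fingers close. It gives the time, the measured TCP pose, the force, the opening and the grip force at its end, in the units of the state.
- r.state(): the state, without advancing time (a new reading comes with each control period).
- r.read_camera(name): name is "scene" or "top" or "wrist"; returns a dict with "pixels" (420x560x3 uint8, red, green, blue), "fx", "fy", "cx", "cy" (pixels), "rvec" (rotation vector, rad) and "tvec" (3), from world to camera coordinates, as OpenCV has them. Camera axes: x right, y down, z forward; pixel columns grow to the right and rows downward; lengths in m; the calibration is good to about 2 mm. A picture is of the moment at which its call begins. There is no depth.
- r.finish_job(): hands the job in; it is judged then, once.
The state is a dict: "t": time; "joints": joint angles; "dq": joint speeds; "joint_torque": joint torques, N m; "eef_pos": TCP position; "orientation": TCP orientation; "wrist_force": force on the tool from outside, world axes, zero at the start; "torque": the same for the moment, N m; "opening": opening from 0.0 (shut) to 1.0 (fully open); "finger_force": force on a finger pad.
Only numpy, scipy, OpenCV 4.12 (cv2) and the standard library are available. Lean on these libraries where they do the work, as an engineer would, in place of code of your own. Each camera call takes 0.05 s, during which the arm holds its last target. There are 200 camera calls.

## Working session

There is one attempt and no reset: what is moved stays moved. The work goes in short steps, Python scripts to look and compute and a tool call to move; the robot and the scene stay as the last step left them, time stands still between calls to the robot, and variables do not carry over. Pictures are saved under pics/ and viewed, at most 10 in all, crops included, and the job is handed in when it is done.

Besides the shell and the picture viewer there is one more tool, called after "Request:" as name([rows], argument=value, ...), one row to a line, values as JSON. step_arm: Moves the arm, as the interface text tells. Its arguments: {"type":"object","properties":{"rows":{"type":"array","items":{"type":"object","properties":{"tx":{"type":"number"},"ty":{"type":"number"},"tz":{"type":"number"},"ax":{"type":"number"},"ay":{"type":"number"},"az":{"type":"number"},"grip":{"type":"number"}}}}},"required":["rows"]}

```bash
mkdir -p pics; cat > h.py <<'E'
import numpy as np, cv2, json
from rig import r
from scipy.spatial.transform import Rotation as R
def snap(name,fn):
    c=r.read_camera(name); im=c.pop("pixels"); cv2.imwrite(f"pics/{fn}.png",im[:,:,::-1])
    json.dump({k:np.array(v).tolist() for k,v in c.items()},open(f"pics/{fn}.json","w")); return im
def cam(fn):
    c=json.load(open(f"pics/{fn}.json")); M=R.from_rotvec(np.ravel(c["rvec"])).as_matrix(); return c,M,np.ravel(c["tvec"])
def ray(fn,u,v):
    c,M,t=cam(fn); d=M.T@np.array([(u-c["cx"])/c["fx"],(v-c["cy"])/c["fy"],1]); return -M.T@t,d/np.linalg.norm(d)
def atz(fn,u,v,z):
    o,d=ray(fn,u,v); return o+d*(z-o[2])/d[2]
def tri(*obs):
    A=np.zeros((3,3));b=np.zeros(3);L=[]
    for f,u,v in obs:
        o,d=ray(f,u,v);P=np.eye(3)-np.outer(d,d);A+=P;b+=P@o;L.append((o,d,P))
    x=np.linalg.solve(A,b); return x,[np.linalg.norm(P@(x-o)) for o,d,P in L]
def proj(fn,p):
    c,M,t=cam(fn);q=M@np.array(p)+t;return c["fx"]*q[0]/q[2]+c["cx"],c["fy"]*q[1]/q[2]+c["cy"]
def crop(fn,x0,y0,x1,y1,out,s):
    im=cv2.imread(f"pics/{fn}.png")[y0:y1,x0:x1]; cv2.imwrite(f"pics/{out}.png",cv2.resize(im,None,fx=s,fy=s,interpolation=cv2.INTER_CUBIC))
E
python3 - <<'E'
from h import *
a=snap("scene","s0");b=snap("top","t0");
s=r.state();print(s["eef_pos"],s["orientation"],s["t"])
for n in("s0","t0"):
    c,M,t=cam(n);print(n,c["fx"],-M.T@t)
E
```

```text
[ 0.210944   -0.61425018  0.23050327] [-8.09461807e-04  9.86358901e-01  1.64606928e-01 -1.48792474e-04] 0.1
s0 544.753572828844 [1.33648225 0.65864519 0.95333828]
t0 524.2618860509548 [0.31778564 0.01339864 1.70259568]
```

View pics/t0.png

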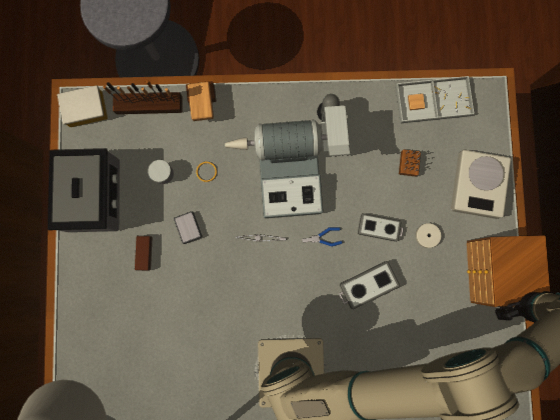

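View pics/s0.png

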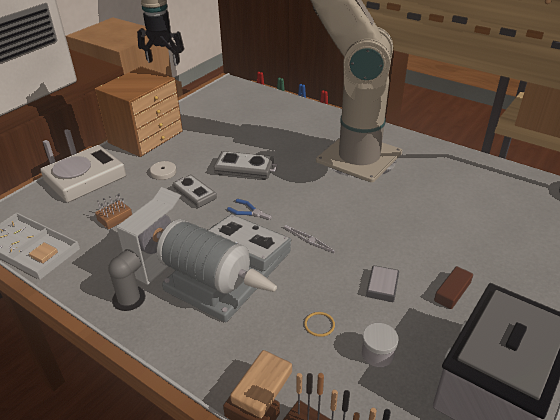

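The top view shows two remotes. The smaller is at (381,227) and the larger at (370,285). The polisher panel is at (292,196), with rockers at about (277,198) and (307,194). I'll enlarge the remotes and panel and measure their sizes.

```bash
python3 - <<'E'
from h import *
crop("t0",250,160,450,310,"t0c",4)
crop("s0",160,130,310,270,"s0c",4)
E
```

```text
(no output)
```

View pics/t0c.png

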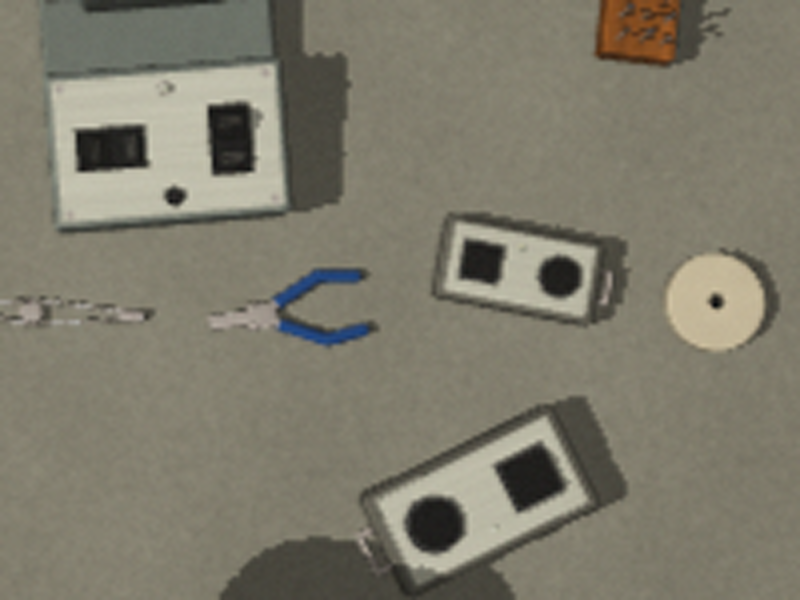

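View pics/s0c.png

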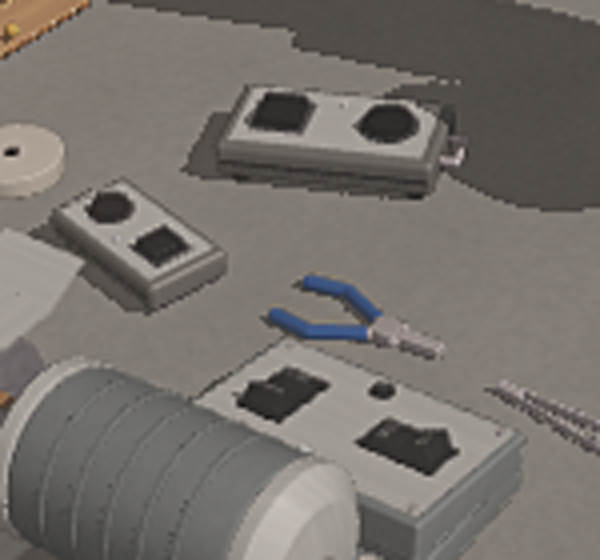

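```bash
python3 - <<'E'
from h import *
T=lambda u,v:("t0",250+(u+.5)/4-.5,160+(v+.5)/4-.5)
S=lambda u,v:("s0",160+(u+.5)/4-.5,130+(v+.5)/4-.5)
P={}
for n,a,b in [("Lround",(435,523),(388,122)),("Lsq",(530,477),(281,111)),("sround",(559,276),(110,207)),("ssq",(481,261),(162,244)),("speed",(111,148),(408,445)),("power",(231,139),(283,393)),("knob",(175,195),(382,389))]:
    p,e=tri(T(*a),S(*b));P[n]=p;print(n,p.round(4),np.round(e,4))
print(np.linalg.norm(P["Lround"]-P["Lsq"]),np.linalg.norm(P["sround"]-P["ssq"]),np.linalg.norm(P["speed"]-P["power"]))
# panel corners
for u,v,z in [(50,78,.064),(277,63,.064),(287,210,.046),(60,228,.046)]: print(atz(*T(u,v),z).round(4))
# remote outlines (top edges)
for u,v in [(362,495),(550,405),(597,510),(412,597),(447,213),(625,240)]: print(atz(*T(u,v),.027).round(4))
E
```

```text
Lround [ 0.2508 -0.2178  0.0414] [0.0006 0.0006]
Lsq [ 0.2849 -0.2945  0.0414] [0. 0.]
sround [ 0.4432 -0.3272  0.0309] [0.0002 0.0002]
ssq [ 0.4565 -0.2648  0.0315] [0.0008 0.0008]
speed [0.5518 0.0286 0.0582] [0.0009 0.0009]
power [ 0.5568 -0.0669  0.0575] [0.0005 0.0005]
knob [ 0.5136 -0.0211  0.053 ] [0.0008 0.0008]
0.08390865894505234 0.06381049642735451 0.0956897059336105
[0.6087 0.0747 0.064 ]
[ 0.616  -0.1055  0.064 ]
[ 0.5006 -0.1106  0.046 ]
[0.491  0.0701 0.046 ]
[ 0.2741 -0.1635  0.027 ]
[ 0.341  -0.3159  0.027 ]
[ 0.2573 -0.349   0.027 ]
[ 0.1935 -0.1998  0.027 ]
[ 0.4968 -0.2406  0.027 ]
[ 0.4712 -0.3826  0.027 ]
```

Key spacing settles it. The large remote at (370,285) measures 84 mm, a look-alike. The small one at (381,227) measures 64 mm and is the one meant. Its round start key is at pixel (389,229), the end with the loop, about (0.443, -0.327). The stop key is at (370,225). I'm moving above the start key with the fingers shut.

Request:
step_arm([
  {"az": 6.3, "tz": -0.03, "grip": 255},
  {"az": 6.3, "grip": 255},
  {"az": 6.3, "grip": 255},
  {"tx": 0.03, "ty": -0.038, "grip": 255},
  {"tx": 0.03, "ty": -0.038, "grip": 255},
])

```text
$.rows[0]: bad value
```

Request:
step_arm([
  {"tx": 0.03, "ty": -0.038, "grip": 255},
  {"tx": 0.03, "ty": -0.038, "grip": 255},
  {"tx": 0.03, "ty": -0.038, "grip": 255},
  {"tx": 0.03, "ty": -0.038, "grip": 255},
  {"tx": 0.03, "ty": -0.038, "grip": 255},
])

```text
$.rows[0]: bad value
```

Request:
step_arm([
  {"tx": 0.02, "ty": -0.02, "tz": 0.03, "grip": 255},
  {"tz": 0.04, "grip": 255},
  {"tz": 0.04, "grip": 255},
  {"tz": 0.03, "grip": 255},
  {"grip": 255},
])

```text
$.rows[0]: bad value
```

```bash
python3 - <<'E'
from h import *
s=r.state();print(s["eef_pos"],s["orientation"],R.from_quat(np.array(s["orientation"])[[1,2,3,0]]).as_matrix().round(3),s["opening"],s["wrist_force"],s["t"])
im=snap("wrist","w1");print(proj("w1",(.443,-.327,.036)),proj("w1",(.4565,-.2648,.036)),proj("w1",s["eef_pos"]))
E
```

```text
[ 0.210944   -0.61425018  0.23050327] [-8.09461807e-04  9.86358901e-01  1.64606928e-01 -1.48792474e-04] [[ 0.946  0.325 -0.001]
 [ 0.325 -0.946  0.002]
 [-0.    -0.002 -1.   ]] 1.002058597276718 [ 0.29291388  0.36525507 -0.35130656] 0.1
(np.float64(28.772535839459124), np.float64(-202.06623502477026)) (np.float64(-53.184937563675476), np.float64(-260.29699703261724)) (np.float64(278.107274097448), np.float64(273.8862924984853))
```

View pics/w1.png

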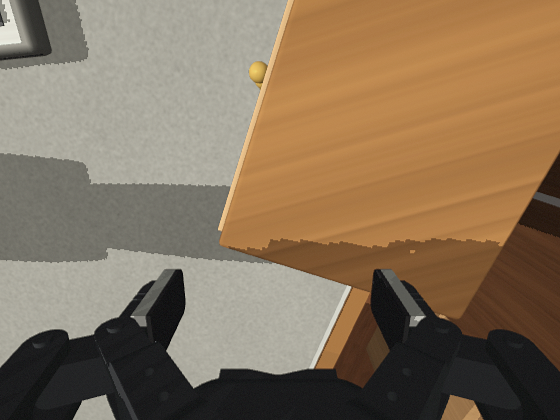

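The move was refused for a row-format reason, so the arm hasn't moved. The wrist view shows the drawer cabinet right in front of the gripper, so I'll rise first and fill in every field.

Request:
step_arm([
  {"tx": 0, "ty": 0, "tz": -0.04, "ax": 0, "ay": 0, "az": 0, "grip": 255},
  {"tx": 0, "ty": 0, "tz": -0.04, "ax": 0, "ay": 0, "az": 0, "grip": 255},
  {"tx": 0, "ty": 0, "tz": -0.02, "ax": 0, "ay": 0, "az": 6.3, "grip": 255},
  {"tx": 0, "ty": 0, "tz": 0, "ax": 0, "ay": 0, "az": 6.3, "grip": 255},
  {"tx": 0, "ty": 0, "tz": 0, "ax": 0, "ay": 0, "az": 6.3, "grip": 255},
])

```text
t: 0.65
eef_pos: [0.2112, -0.6149, 0.3321]
orientation: [0.001, 1.0, -0.002, 0.0]
wrist_force: [-0.1, 0.5, -0.9]
opening: 0.144
finger_force: 0.0
```

Request:
step_arm([
  {"tx": 0.028, "ty": -0.035, "tz": 0, "ax": 0, "ay": 0, "az": 0, "grip": 255},
  {"tx": 0.028, "ty": -0.035, "tz": 0, "ax": 0, "ay": 0, "az": 0, "grip": 255},
  {"tx": 0.028, "ty": -0.035, "tz": 0, "ax": 0, "ay": 0, "az": 0, "grip": 255},
  {"tx": 0.028, "ty": -0.035, "tz": 0, "ax": 0, "ay": 0, "az": 0, "grip": 255},
  {"tx": 0.028, "ty": -0.035, "tz": 0, "ax": 0, "ay": 0, "az": 0, "grip": 255},
])

```text
t: 1.15
eef_pos: [0.3518, -0.4379, 0.3311]
orientation: [-0.0, 1.0, 0.0, -0.0]
wrist_force: [0.9, 0.1, 0.2]
opening: 0.001
finger_force: 0.0
```

Request:
step_arm([
  {"tx": 0.028, "ty": -0.035, "tz": 0, "ax": 0, "ay": 0, "az": 0, "grip": 255},
  {"tx": 0.028, "ty": -0.035, "tz": 0.04, "ax": 0, "ay": 0, "az": 0, "grip": 255},
  {"tx": 0.02, "ty": -0.025, "tz": 0.04, "ax": 0, "ay": 0, "az": 0, "grip": 255},
  {"tx": 0.016, "ty": -0.018, "tz": 0.04, "ax": 0, "ay": 0, "az": 0, "grip": 255},
  {"tx": 0, "ty": 0, "tz": 0.04, "ax": 0, "ay": 0, "az": 0, "grip": 255},
])

```text
t: 1.65
eef_pos: [0.441, -0.3289, 0.1777]
orientation: [-0.001, 1.0, 0.004, 0.001]
wrist_force: [0.4, -0.7, 0.8]
opening: -0.001
finger_force: 0.0
```

Request:
step_arm([
  {"tx": 0, "ty": 0, "tz": 0.04, "ax": 0, "ay": 0, "az": 0, "grip": 255},
  {"tx": 0, "ty": 0, "tz": 0.03, "ax": 0, "ay": 0, "az": 0, "grip": 255},
  {"tx": 0, "ty": 0, "tz": 0.01, "ax": 0, "ay": 0, "az": 0, "grip": 255},
  {"tx": 0, "ty": 0, "tz": 0, "ax": 0, "ay": 0, "az": 0, "grip": 255},
])

```text
t: 2.05
eef_pos: [0.4369, -0.3325, 0.0978]
orientation: [-0.001, 1.0, 0.0, -0.001]
wrist_force: [-0.4, 0.1, -0.0]
opening: 0.001
finger_force: 0.0
```

```bash
python3 - <<'E'
from h import *
s=r.state();print(s["eef_pos"],s["orientation"],s["opening"],s["wrist_force"],s["t"])
snap("wrist","w2");print(proj("w2",(.4432,-.3272,.036)),proj("w2",(.4565,-.2648,.036)),proj("w2",s["eef_pos"]))
E
```

```text
[ 0.43693282 -0.33254121  0.09784445] [-8.37774758e-04  9.99998821e-01  4.28382541e-04 -1.21320971e-03] 0.001074991230573788 [-0.41512104  0.14367503 -0.02902219] 2.05
(np.float64(270.6737899898454), np.float64(220.99476535000048)) (np.float64(176.52881792794338), np.float64(201.95002966895737)) (np.float64(278.7453802604574), np.float64(273.62240069521175))
```

View pics/w2.png

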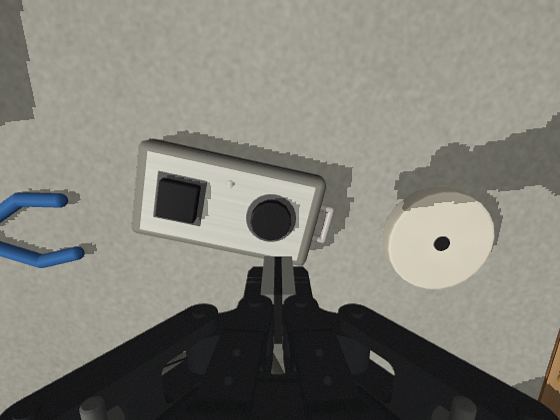

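The wrist view shows the start key at (270,220), predicted (270.7,221), and the square stop key at (177,199), which is well clear. The shut fingertips are at (278,270). I'll centre over the start key and press.

Request:
step_arm([
  {"tx": 0.0065, "ty": -0.0055, "tz": 0, "ax": 0, "ay": 0, "az": 0, "grip": 255},
  {"tx": 0, "ty": 0, "tz": 0.03, "ax": 0, "ay": 0, "az": 0, "grip": 255},
  {"tx": 0, "ty": 0, "tz": 0.02, "ax": 0, "ay": 0, "az": 0, "grip": 255},
  {"tx": 0, "ty": 0, "tz": 0.005, "ax": 0, "ay": 0, "az": 0, "grip": 255},
  {"tx": 0, "ty": 0, "tz": 0, "ax": 0, "ay": 0, "az": 0, "grip": 255},
])

```text
t: 2.6
eef_pos: [0.445, -0.3275, 0.0447]
orientation: [0.0, 1.0, 0.001, 0.0]
wrist_force: [-0.6, 0.9, -0.0]
opening: 0.003
finger_force: 0.0
```

Request:
step_arm([
  {"tx": 0, "ty": 0, "tz": 0.004, "ax": 0, "ay": 0, "az": 0, "grip": 255},
  {"tx": 0, "ty": 0, "tz": 0.003, "ax": 0, "ay": 0, "az": 0, "grip": 255},
  {"tx": 0, "ty": 0, "tz": 0, "ax": 0, "ay": 0, "az": 0, "grip": 255},
])

```text
t: 2.9
eef_pos: [0.4444, -0.3277, 0.0374]
orientation: [0.0, 1.0, 0.0, 0.0]
wrist_force: [-0.5, 0.5, 0.6]
opening: -0.001
finger_force: 0.0
```

Request:
step_arm([
  {"tx": 0, "ty": 0, "tz": 0.002, "ax": 0, "ay": 0, "az": 0, "grip": 255},
  {"tx": 0, "ty": 0, "tz": 0.002, "ax": 0, "ay": 0, "az": 0, "grip": 255},
  {"tx": 0, "ty": 0, "tz": 0.002, "ax": 0, "ay": 0, "az": 0, "grip": 255},
  {"tx": 0, "ty": 0, "tz": 0, "ax": 0, "ay": 0, "az": 0, "grip": 255},
])

```text
t: 3.3
eef_pos: [0.4446, -0.3278, 0.0312]
orientation: [0.0, 1.0, 0.0, 0.0]
wrist_force: [-0.3, -1.4, 4.4]
opening: 0.004
finger_force: 1.9
```

Request:
step_arm([
  {"tx": 0, "ty": 0, "tz": 0.001, "ax": 0, "ay": 0, "az": 0, "grip": 255},
  {"tx": 0, "ty": 0, "tz": 0.0005, "ax": 0, "ay": 0, "az": 0, "grip": 255},
  {"tx": 0, "ty": 0, "tz": 0, "ax": 0, "ay": 0, "az": 0, "grip": 255},
])

```text
t: 3.6
eef_pos: [0.4446, -0.3278, 0.0309]
orientation: [0.0, 1.0, 0.0, 0.001]
wrist_force: [-2.5, 1.7, 14.0]
opening: -0.001
finger_force: 7.1
```

The start key is at its end stop: 14 N and 5 mm of travel. Now I'll rise and go over to the speed rocker.

Request:
step_arm([
  {"tx": 0, "ty": 0, "tz": -0.03, "ax": 0, "ay": 0, "az": 0, "grip": 255},
  {"tx": 0, "ty": 0, "tz": -0.04, "ax": 0, "ay": 0, "az": 0, "grip": 255},
  {"tx": 0, "ty": 0, "tz": -0.04, "ax": 0, "ay": 0, "az": 0, "grip": 255},
  {"tx": 0, "ty": 0, "tz": -0.04, "ax": 0, "ay": 0, "az": 0, "grip": 255},
  {"tx": 0.009, "ty": -0.035, "tz": 0, "ax": 0, "ay": 0, "az": 0, "grip": 255},
])

```text
t: 4.1
eef_pos: [0.4545, -0.2996, 0.1846]
orientation: [0.005, 1.0, -0.004, 0.004]
wrist_force: [1.3, 0.2, -0.0]
opening: -0.001
finger_force: 0.0
```

Request:
step_arm([
  {"tx": 0.01, "ty": -0.035, "tz": 0, "ax": 0, "ay": 0, "az": 0, "grip": 255},
  {"tx": 0.01, "ty": -0.035, "tz": 0, "ax": 0, "ay": 0, "az": 0, "grip": 255},
  {"tx": 0.01, "ty": -0.035, "tz": 0, "ax": 0, "ay": 0, "az": 0, "grip": 255},
  {"tx": 0.01, "ty": -0.035, "tz": 0, "ax": 0, "ay": 0, "az": 0, "grip": 255},
  {"tx": 0.01, "ty": -0.035, "tz": 0, "ax": 0, "ay": 0, "az": 0, "grip": 255},
])

```text
t: 4.6
eef_pos: [0.5029, -0.116, 0.1792]
orientation: [-0.0, 1.0, 0.0, -0.0]
wrist_force: [0.6, -0.1, -0.0]
opening: 0.004
finger_force: 0.0
```

Request:
step_arm([
  {"tx": 0.01, "ty": -0.035, "tz": 0, "ax": 0, "ay": 0, "az": 0, "grip": 255},
  {"tx": 0.01, "ty": -0.035, "tz": 0, "ax": 0, "ay": 0, "az": 0, "grip": 255},
  {"tx": 0.01, "ty": -0.035, "tz": 0, "ax": 0, "ay": 0, "az": 0, "grip": 255},
  {"tx": 0.002, "ty": -0.02, "tz": 0.02, "ax": 0, "ay": 0, "az": 0, "grip": 255},
  {"tx": 0, "ty": 0, "tz": 0, "ax": 0, "ay": 0, "az": 0, "grip": 255},
])

```text
t: 5.1
eef_pos: [0.5334, 0.0119, 0.1574]
orientation: [-0.001, 1.0, 0.004, -0.002]
wrist_force: [-1.0, 0.1, 0.6]
opening: -0.001
finger_force: 0.0
```

```bash
python3 - <<'E'
from h import *
s=r.state();print(s["eef_pos"],s["wrist_force"],s["t"])
snap("wrist","w3");
for p in [(.5518,.0286,.058),(.551,.0466,.070),(.5568,-.0669,.0575),(.575,-.066,.073),s["eef_pos"]]:print(proj("w3",p))
crop("w3",140,40,480,295,"w3c",2.3)
E
```

```text
[0.53335423 0.01190002 0.15735087] [-0.97703471  0.08830502  0.58960074] 5.1
(np.float64(257.1739387053101), np.float64(189.9141584608343))
(np.float64(231.87478424897722), np.float64(194.6329690624152))
(np.float64(380.7482592341311), np.float64(184.3621354405967))
(np.float64(388.8127506284408), np.float64(164.0607075391923))
(np.float64(278.72587885474513), np.float64(273.59772832056217))
```

View pics/w3c.png

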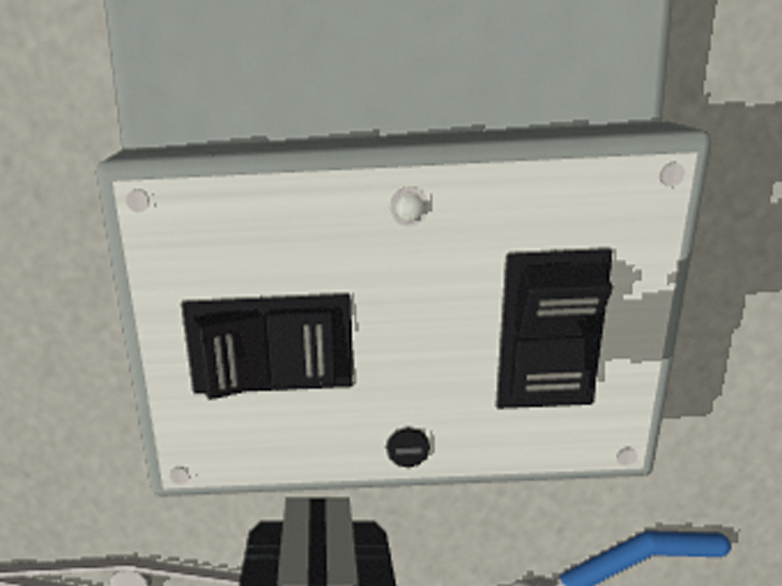

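The speed rocker's middle is at (257,190) and the power rocker's is at (381,185.6), both as predicted. The raised halves are speed-left and power-far, as expected. Next is the left end of the speed rocker.

Request:
step_arm([
  {"tx": 0.0176, "ty": -0.0347, "tz": 0, "ax": 0, "ay": 0, "az": 0, "grip": 255},
  {"tx": 0, "ty": 0, "tz": 0.03, "ax": 0, "ay": 0, "az": 0, "grip": 255},
  {"tx": 0, "ty": 0, "tz": 0.03, "ax": 0, "ay": 0, "az": 0, "grip": 255},
  {"tx": 0, "ty": 0, "tz": 0.01, "ax": 0, "ay": 0, "az": 0, "grip": 255},
  {"tx": 0, "ty": 0, "tz": 0, "ax": 0, "ay": 0, "az": 0, "grip": 255},
])

```text
t: 5.65
eef_pos: [0.5514, 0.0405, 0.0886]
orientation: [0.001, 1.0, -0.001, -0.001]
wrist_force: [0.7, 0.4, -0.2]
opening: 0.001
finger_force: 0.0
```

Request:
step_arm([
  {"tx": 0, "ty": -0.006, "tz": 0.005, "ax": 0, "ay": 0, "az": 0, "grip": 255},
  {"tx": 0, "ty": 0, "tz": 0.005, "ax": 0, "ay": 0, "az": 0, "grip": 255},
  {"tx": 0, "ty": 0, "tz": 0.004, "ax": 0, "ay": 0, "az": 0, "grip": 255},
  {"tx": 0, "ty": 0, "tz": 0.003, "ax": 0, "ay": 0, "az": 0, "grip": 255},
  {"tx": 0, "ty": 0, "tz": 0, "ax": 0, "ay": 0, "az": 0, "grip": 255},
])

```text
t: 6.15
eef_pos: [0.5529, 0.0484, 0.0728]
orientation: [-0.0, 1.0, 0.0, 0.0]
wrist_force: [-0.9, -0.1, 4.3]
opening: 0.004
finger_force: 2.0
```

Request:
step_arm([
  {"tx": 0, "ty": 0, "tz": 0.002, "ax": 0, "ay": 0, "az": 0, "grip": 255},
  {"tx": 0, "ty": 0, "tz": 0.002, "ax": 0, "ay": 0, "az": 0, "grip": 255},
  {"tx": 0, "ty": 0, "tz": 0.002, "ax": 0, "ay": 0, "az": 0, "grip": 255},
  {"tx": 0, "ty": 0, "tz": 0, "ax": 0, "ay": 0, "az": 0, "grip": 255},
])

```text
t: 6.55
eef_pos: [0.5519, 0.0478, 0.0659]
orientation: [0.0, 1.0, 0.0, -0.001]
wrist_force: [0.6, -0.5, -0.8]
opening: -0.001
finger_force: 0.0
```

Request:
step_arm([
  {"tx": 0, "ty": 0, "tz": 0.0015, "ax": 0, "ay": 0, "az": 0, "grip": 255},
  {"tx": 0, "ty": 0, "tz": 0.0015, "ax": 0, "ay": 0, "az": 0, "grip": 255},
  {"tx": 0, "ty": 0, "tz": 0, "ax": 0, "ay": 0, "az": 0, "grip": 255},
  {"tx": 0, "ty": 0, "tz": 0, "ax": 0, "ay": 0, "az": 0, "grip": 255},
])

```text
t: 6.95
eef_pos: [0.5524, 0.0479, 0.0643]
orientation: [0.0, 1.0, 0.0, 0.0]
wrist_force: [-2.1, -0.2, 8.0]
opening: 0.001
finger_force: 4.6
```

The speed rocker has snapped over and is solid at the bottom (8 N). Now the power rocker's far half.

Request:
step_arm([
  {"tx": 0, "ty": 0, "tz": -0.03, "ax": 0, "ay": 0, "az": 0, "grip": 255},
  {"tx": 0, "ty": 0, "tz": -0.03, "ax": 0, "ay": 0, "az": 0, "grip": 255},
  {"tx": 0.006, "ty": 0.03, "tz": 0, "ax": 0, "ay": 0, "az": 0, "grip": 255},
  {"tx": 0.006, "ty": 0.03, "tz": 0, "ax": 0, "ay": 0, "az": 0, "grip": 255},
  {"tx": 0.006, "ty": 0.03, "tz": 0, "ax": 0, "ay": 0, "az": 0, "grip": 255},
])

```text
t: 7.45
eef_pos: [0.5707, -0.0426, 0.1238]
orientation: [0.0, 1.0, 0.001, 0.0]
wrist_force: [0.8, -0.5, -0.3]
opening: -0.003
finger_force: 0.0
```

Request:
step_arm([
  {"tx": 0.005, "ty": 0.024, "tz": 0, "ax": 0, "ay": 0, "az": 0, "grip": 255},
  {"tx": 0, "ty": 0, "tz": 0, "ax": 0, "ay": 0, "az": 0, "grip": 255},
  {"tx": 0, "ty": 0, "tz": 0.015, "ax": 0, "ay": 0, "az": 0, "grip": 255},
  {"tx": 0, "ty": 0, "tz": 0, "ax": 0, "ay": 0, "az": 0, "grip": 255},
])

```text
t: 7.85
eef_pos: [0.5741, -0.065, 0.107]
orientation: [-0.0, 1.0, 0.001, -0.002]
wrist_force: [-0.7, 1.1, -0.8]
opening: -0.0
finger_force: 0.0
```

```bash
python3 - <<'E'
from h import *
s=r.state();print(s["eef_pos"],s["wrist_force"],s["t"])
snap("wrist","w4");
for p in [(.5518,.0286,.06),(.5568,-.0669,.06),(.575,-.066,.073),s["eef_pos"]]:print(proj("w4",p))
E
```

```text
[ 0.5740524  -0.06496566  0.10699137] [-0.73883094  1.13469828 -0.84510446] 7.85
(np.float64(136.30686793816972), np.float64(269.0526852686303))
(np.float64(281.408494997299), np.float64(262.33719053846653))
(np.float64(280.2762952798255), np.float64(244.57736679251735))
(np.float64(278.69670071756246), np.float64(273.57734860526347))
```

View pics/w4.png

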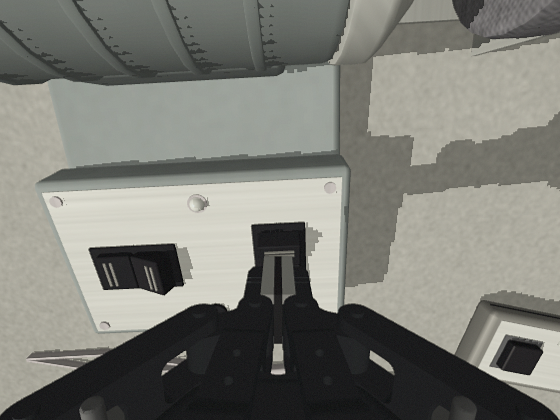

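The speed rocker at (137,270) now has its right half raised, so it is on slow. The tip at (279,270) is in line with the power rocker, whose bezel spans x 251–306. Pressing down.

Request:
step_arm([
  {"tx": 0.001, "ty": 0.0005, "tz": 0.015, "ax": 0, "ay": 0, "az": 0, "grip": 255},
  {"tx": 0, "ty": 0, "tz": 0.01, "ax": 0, "ay": 0, "az": 0, "grip": 255},
  {"tx": 0, "ty": 0, "tz": 0.005, "ax": 0, "ay": 0, "az": 0, "grip": 255},
  {"tx": 0, "ty": 0, "tz": 0.002, "ax": 0, "ay": 0, "az": 0, "grip": 255},
  {"tx": 0, "ty": 0, "tz": 0, "ax": 0, "ay": 0, "az": 0, "grip": 255},
])

```text
t: 8.4
eef_pos: [0.5764, -0.0662, 0.0761]
orientation: [0.0, 1.0, 0.0, -0.0]
wrist_force: [-0.5, -0.1, -0.2]
opening: -0.002
finger_force: 0.0
```

Request:
step_arm([
  {"tx": 0, "ty": 0, "tz": 0.002, "ax": 0, "ay": 0, "az": 0, "grip": 255},
  {"tx": 0, "ty": 0, "tz": 0.002, "ax": 0, "ay": 0, "az": 0, "grip": 255},
  {"tx": 0, "ty": 0, "tz": 0.0015, "ax": 0, "ay": 0, "az": 0, "grip": 255},
  {"tx": 0, "ty": 0, "tz": 0, "ax": 0, "ay": 0, "az": 0, "grip": 255},
])

```text
t: 8.8
eef_pos: [0.577, -0.0662, 0.0712]
orientation: [0.0, 1.0, 0.001, 0.0]
wrist_force: [0.4, 0.4, 1.0]
opening: 0.002
finger_force: 0.4
```

Request:
step_arm([
  {"tx": 0, "ty": 0, "tz": 0.0015, "ax": 0, "ay": 0, "az": 0, "grip": 255},
  {"tx": 0, "ty": 0, "tz": 0.0015, "ax": 0, "ay": 0, "az": 0, "grip": 255},
  {"tx": 0, "ty": 0, "tz": 0.0015, "ax": 0, "ay": 0, "az": 0, "grip": 255},
  {"tx": 0, "ty": 0, "tz": 0, "ax": 0, "ay": 0, "az": 0, "grip": 255},
])

```text
t: 9.2
eef_pos: [0.5759, -0.0662, 0.0663]
orientation: [-0.0, 1.0, 0.0, -0.001]
wrist_force: [-1.0, 0.1, 1.0]
opening: -0.002
finger_force: 0.6
```

Request:
step_arm([
  {"tx": 0, "ty": 0, "tz": 0.001, "ax": 0, "ay": 0, "az": 0, "grip": 255},
  {"tx": 0, "ty": 0, "tz": 0.001, "ax": 0, "ay": 0, "az": 0, "grip": 255},
  {"tx": 0, "ty": 0, "tz": 0, "ax": 0, "ay": 0, "az": 0, "grip": 255},
  {"tx": 0, "ty": 0, "tz": 0, "ax": 0, "ay": 0, "az": 0, "grip": 255},
])

```text
t: 9.6
eef_pos: [0.5759, -0.0663, 0.0658]
orientation: [-0.0, 1.0, 0.0, -0.0]
wrist_force: [-4.7, 0.6, 13.1]
opening: 0.001
finger_force: 6.8
```

Solid at the bottom (13 N). I'll retract up and back, then check.

Request:
step_arm([
  {"tx": 0, "ty": 0, "tz": -0.03, "ax": 0, "ay": 0, "az": 0, "grip": 255},
  {"tx": 0, "ty": 0, "tz": -0.04, "ax": 0, "ay": 0, "az": 0, "grip": 255},
  {"tx": -0.04, "ty": 0, "tz": -0.02, "ax": 0, "ay": 0, "az": 0, "grip": 255},
  {"tx": -0.03, "ty": 0, "tz": 0, "ax": 0, "ay": 0, "az": 0, "grip": 255},
  {"tx": 0, "ty": 0, "tz": 0, "ax": 0, "ay": 0, "az": 0, "grip": 255},
])

```text
t: 10.1
eef_pos: [0.5019, -0.0665, 0.1549]
orientation: [-0.0, 1.0, -0.0, -0.002]
wrist_force: [0.0, -1.2, -1.1]
opening: 0.003
finger_force: 0.0
```

```bash
python3 - <<'E'
from h import *
s=r.state();print(s["eef_pos"],s["wrist_force"],s["t"])
snap("wrist","w5")
E
```

```text
[ 0.50186747 -0.0664592   0.15492717] [ 0.02681389 -1.16539481 -1.08189277] 10.1
```

View pics/w5.png

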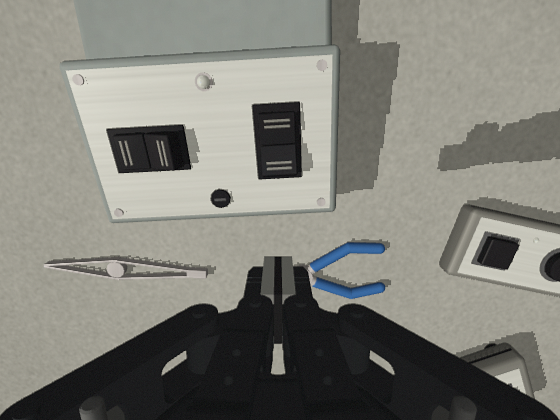

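In the wrist view the power rocker at (277,140) now has its near half raised, and the speed rocker at (150,148) has its right half raised. The remote, tweezers and pliers are undisturbed. Handing in.

```bash
python3 -c "
from rig import r
print(r.finish_job())"
```

```text
the job is handed in; nothing more can be done
None
```

The job is handed in: start key pressed to its stop, then speed rocker over to slow, then power rocker over to on, in about 10 s of the 45 s allowed; the hand-in gave no verdict.

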